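# Load the bead mill and clamp the tube strips

### The arm

A 6-joint arm with a two-finger parallel gripper is mounted at the origin on the work surface. World frame = base frame: x ahead of the robot, y to its left, z up, the work surface at z = 0. Lengths are in m, angles in degrees, forces in N, time in s.
With the tool pointing down it reaches from about 0.4 to 0.825 m from the base axis. Payload 7 kg.
Tool frame: the origin (TCP) lies midway between the tips of the shut fingers; the grasp point (between the pads) lies 19 mm behind it; y points along the fingers, z is the direction in which the jaws open and shut, and the axes are right-handed (so a half turn about y gives the same grasp; the last joint's range is limited). The gripper opens to 88 mm and grips with 3 to 60 N. Pads are 19 mm wide; open, the fingers measure 130 mm over their backs; the gripper's body (78 mm by 193 mm) begins 47 mm behind the grasp point.
Start: joints at [80.392, 20.546, 0.682, 0, -70.136, -16.507], TCP at [0.297, 0.606, 0.227] pointing down, gripper open.
Joint ranges: [-176.03, 176.03], [-82.01, 121.73], [-58.28, 71.71], [-173.87, 95.51], [-174.79, -0.11], [-173.66, 173.66]. Speed limits (degrees/s): [136.94, 136.94, 172.46, 180, 180, 180].

### API

Orientations are given as [roll, pitch, yaw] about the fixed x, y, z axes, in that order (R = Rz(yaw) Ry(pitch) Rx(roll)).
In Python, from plant import ctrl gives the robot as it stands.
- The arm moves only by the tool step_arm, never from a script. Its argument "rows" is a list that holds one entry, the list of rows, each a list of 7 numbers: the gripper command: -1 is shut, 1 is fully open, values between are in proportion, then the shift along the world's x, y, z in cm, then the turn, a rotation vector about the world's x, y, z in degrees. In form: [[[fingers, tx, ty, tz, rx, ry, rz], ...]]. A call has 1 to 12 rows; each row shifts and turns the commanded pose from where the row before left it; what a row does not reach is not made up. A row lasts 1/8 s, in which the tool goes at most 62.5 mm and 10.7 degrees, less where a joint would pass 70% of its speed; a pose out of reach is approached as far as the arm can. A call is refused whole if a number of a shift passes 6.25 or a number of a turn 10.7, either way. A call with a gripper value outside its range is refused whole. The fingers move at their own pace and stop on an object; the grip force is fixed at half the most. Time passes only in rows, so rows that do not move let the fingers close. It gives the time, the measured TCP pose, the force and the opening at its end, in the units of the state.
- ctrl.get_obs(): the state, without advancing time (a new reading comes with each control period).
- ctrl.snapshot(name): name is "scene" or "top"; returns the picture (420x560x3 uint8, blue, green, red); there is no depth.
- ctrl.camera_params(name): a dict with "vertical_fov" (degrees; the focal length in pixels is half the picture's height over the tangent of half this angle, whatever the lens; pixels are square), "cx", "cy" (the principal point, pixels), "rvec" (rotation vector, rad) and "tvec" (3), from world to camera coordinates, as OpenCV has them. Camera axes: x right, y down, z forward; pixel columns grow to the right and rows downward; lengths in m; the calibration is good to about 2 mm. A picture is of the moment at which its call begins. camera_params takes no time and is no camera call.
- ctrl.close_job(): hands the job in, once; it reports no verdict.
The state is a dict: "clock": time; "joint_pos": joint angles; "qvel": joint speeds; "tau": joint torques, N m; "tool_pos": TCP position; "orientation": TCP orientation; "force": force on the tool from outside, world axes, zero at the start; "moment": the same for the moment, N m; "opening": finger opening in m.
Only numpy, scipy, OpenCV 4.12 (cv2) and the standard library are available. Lean on these libraries where they do the work, as an engineer would, in place of code of your own. Each camera call takes 0.05 s, during which the arm holds its last target. There are 200 camera calls.

### The job

Load the bead mill: take every tube strip out of the grey rack and set each in a row of its own in the mill's block, fully home with all six tubes in their wells. Then pull the clamp bridge forward over the block to its stop, and after that turn the handwheel clockwise until the pointer stands at the long line of the scale. Leave the other things on the bench where they are.

Things in the scene. Friction and masses are not known exactly. Their poses are not given: they have to be found in the camera images.
- mill: bead mill, fixed: white housing 380 x 230 mm with orange skirt, deck 60 mm high, from x = -125 to 255 mm. Origin: on the bench under the middle of its aluminium tube block; x along the guide rails (away from the robot's side), y across, z up. Guide rails at y = +-94 mm, 70 mm high
- block (a point): middle of the tube block's top face, 85 mm above the bench, axes as the mill's. The block is 105 mm (x) by 117 mm (y) with 24 round wells 15 mm across, 25 mm deep, in four rows. Rows run along y and lie at x = -36, -12, 12, 36 mm; the wells of a row are at y = -45, -27, -9, 9, 27, 45 mm
- bridge (a joint): the clamp bridge, a white beam on two black posts that slides on the guide rails; m, 0 = pulled fully to the front stop, standing over the block; grows away from the front to 0.20 = fully back. Stiff: needs about 8 N. The beam is 222 mm wide, its top 161 mm above the bench.
- bridge_handle (a point): middle of the bridge's pull handle: a steel bar 12 mm thick, 110 mm long along the mill's y, 190 mm above the bench, 90 mm in front (mill -x) of the bridge's middle, 64 mm in front of the beam; it is free above and below. When the bridge is at the front stop the handle is at mill x = -90 mm.
- clamp (a joint): travel of the clamp plate under the bridge; m, 0 = fully up, grows as it goes down. The long line of the scale is at 0.016; at it the plate stands 2 mm above the grips of strips that are home. The end of travel is 0.022.
- wheel (a joint): the handwheel's angle; rad, 0 = plate fully up, grows clockwise seen from above, which lowers the plate by 4 mm a turn (so 0.016 of clamp is 25.13 rad). About 0.06 N m of friction; stays where it is left.
- wheel_centre (a point): the handwheel's axis at the top of its rim, 177 mm above the bench, 9 mm disc of 94 mm diameter lying level on the beam, in the bridge's middle (mill x = bridge joint value, mill y = 0).
- crank_knob (a point): middle of the top of the handwheel's crank knob: upright, round, black, 16 mm across, from 180 to 210 mm above the bench, 36 mm from the wheel's axis; it spins freely on its pin, so the hand need not turn. At wheel angle 0 it lies from the axis along mill +x; at angle a, at -a about z from there.
- pointer (a point): tip of the pointer that rides up and down with the clamp plate, above the bridge beam at its +y end
- scale_mark (a point): the long line of the scale plate (the fifth of six lines, 4 mm apart, counted from the top) beside the pointer; the pointer is level with it when the clamp joint reads 0.016
- rack: loose grey strip rack: base 150 x 132 mm, two walls along its x, 32 mm high, from whose tops the strips hang by the ends of their rails, between nubs 5 mm higher. Four places at rack x = -48, -16, 16, 48 mm; a strip in it has its origin 8 mm above the rack's. Origin: centre of the underside; about 0.6 kg.
- strip0: strip of six capped tubes, about 50 g; any of the four may be missing. Origin: mid-strip at the tube bottoms, z up, y along it. Tubes 12 mm thick, z 0 to 24 mm (lowest 8 mm tapering to 8.4 mm), at y = -45, -27, -9, 9, 27, 45 mm. Rail on them 14 by 118 mm, z 24 to 28 mm. Flat upright grip mid-rail: 28 mm along y, 6 mm thick, z 28 to 50 mm. Either way round is right.
- strip1: strip just like strip0 (may be missing). Any strip is pinched by the two ends of its upright grip, fingers closing along y; beside the grip the tube caps reach up to z = 32 mm at |y| = 21 to 33 mm, elsewhere only the rail (z = 28 mm)
- strip2: strip just like strip0 (may be missing). Any strip is home in the block when its rail lies flat on the block's top: its origin is then 61 mm above the bench, on the row's line, mid-row
- strip3: strip just like strip0 (may be missing)
- bottle: reagent bottle, clear glass, 86 mm across, 170 mm tall, blue cap; not part of the job, leave it where it is
- beaker: glass beaker, 72 mm across, 95 mm tall; not part of the job, leave it where it is
- tipbox: box of pipette tips, 85 x 122 mm, 62 mm tall; not part of the job, leave it where it is
- pipette: single-channel pipette lying on the bench, about 225 mm long; not part of the job, leave it where it is
- marker: marker pen lying on the bench, 120 mm long; not part of the job, leave it where it is
- tuberack: blue rack of conical tubes with orange caps, 75 x 150 mm, 104 mm tall; not part of the job, leave it where it is
Things that resemble listed ones, but are neither listed nor needed, are in the scene too. What is shaped like the strip0 but green is not meant.

How it is judged (in metres and radians):
On the way, in this order (a step that is already met when the one before it is completed fails the run):
1. every strip present is home in the block (z of strip0 in the frame of mill between 0.057 and 0.0635 m and y of strip0 in the frame of mill between -0.004 and 0.004 m and x of strip0 in the frame of mill between -0.041 and 0.041 m and angle between the y axis of each of strip0, strip1, strip2, strip3 and the y axis of mill, either way round below 0.06 rad and angle between each of strip0, strip1, strip2, strip3's own z axis and vertical below 0.08 rad and z of strip1 in the frame of mill between 0.057 and 0.0635 m and y of strip1 in the frame of mill between -0.004 and 0.004 m and x of strip1 in the frame of mill between -0.041 and 0.041 m and z of strip2 in the frame of mill between 0.057 and 0.0635 m and y of strip2 in the frame of mill between -0.004 and 0.004 m and x of strip2 in the frame of mill between -0.041 and 0.041 m and z of strip3 in the frame of mill between 0.057 and 0.0635 m and y of strip3 in the frame of mill between -0.004 and 0.004 m and x of strip3 in the frame of mill between -0.041 and 0.041 m), for 0.2 s.
2. the bridge is pulled forward to its stop (value of joint bridge below 0.004 m), for 0.2 s.
3. the clamp plate is wound down to the long line (value of joint clamp between 0.015 and 0.017 m), for 0.2 s.
At the end, for the whole second after the job is handed in: Every strip present is home in a row of the block (origin within 2.5 mm of its seated height, within 4 mm of the block's middle line across, upright, parallel to the rows), the bridge is within 4 mm of its front stop, and the clamp plate's pointer is within 1 mm of the long line (all of step 1 and all of step 3 and value of joint bridge below 0.004 m); the robot touches nothing.
It fails at once if a bystander on the bench was moved more than 4 cm (distance of any of bottle, beaker, tipbox, pipette, marker, tuberack from where it was at the start of the episode above 0.04 m).
Of strip0, strip1, strip2, strip3 only 2 to 4 are there at a start; the rules pass over those that are not, and their reading is None.
At some moment in a run one of rack may be knocked a few centimetres aside while the robot is not near it.
It also fails if it takes over 210 s, if anything falls off the work surface, if the arm or the gripper's body presses on something with over 40 N, if the wrist force passes 120 N, or if a joint passes its speed limit or range.

## Working session

There is one attempt and no reset: what is moved stays moved. The work goes in short steps, Python scripts to look and compute and a tool call to move; the robot and the scene stay as the last step left them, time stands still between calls to the robot, and variables do not carry over. Pictures are saved under pics/ and viewed, about 12 in all and at most 16, crops included, and the job is handed in when it is done.

Besides the shell and the picture viewer there is one more tool, called after ">>>" by a JSON object that holds its "fn" and its "kwargs", one argument or row to a line. step_arm: Moves the arm, as the interface text tells. Its arguments: {"type":"object","properties":{"rows":{"type":"array"}},"required":["rows"]}

```bash
mkdir -p pics; ls
cat > h.py <<'E'
import numpy as np, cv2
from plant import ctrl
def cam(n):
    p=ctrl.camera_params(n); f=210/np.tan(np.radians(p["vertical_fov"])/2)
    K=np.array([[f,0,p["cx"]],[0,f,p["cy"]],[0,0,1.]])
    return K,np.array(p["rvec"],float),np.array(p["tvec"],float)
def ray(n,uv,z):
    K,r,t=cam(n);R=cv2.Rodrigues(r)[0];uv=np.atleast_2d(uv).astype(float)
    d=(R.T@np.linalg.inv(K)@np.c_[uv,np.ones(len(uv))].T).T;c=-R.T@t
    return c+d*((z-c[2])/d[:,2])[:,None]
def proj(n,P):
    K,r,t=cam(n);return cv2.projectPoints(np.atleast_2d(P).astype(float),r,t,K,None)[0][:,0]
def snap(n,f=None):
    i=ctrl.snapshot(n)
    if f: cv2.imwrite("pics/"+f,i)
    return i
E
python3 - <<'E'
from h import *
for n in("scene","top"):
    i=snap(n,n+"0.png");print(ctrl.camera_params(n));K,r,t=cam(n);print(-cv2.Rodrigues(r)[0].T@t)
print(ctrl.get_obs())
E
```

```text
pics
{'vertical_fov': 49.80203968288457, 'cx': 276.5789454962323, 'cy': 204.13818812599993, 'rvec': array([ 1.80588609,  1.62224745, -0.73972031]), 'tvec': array([ 0.00495864, -0.23417561,  1.67280315])}
[ 1.39475846 -0.13088405  0.94374329]
{'vertical_fov': 55.26452615747095, 'cx': 289.75798507144015, 'cy': 206.85135723439595, 'rvec': array([ 2.14728672, -2.21337503,  0.08095706]), 'tvec': array([1.02244207e-03, 5.39348857e-01, 1.21924129e+00])}
[ 0.4434225  -0.01759592  1.25718512]
{'clock': 0.1, 'joint_pos': array([ 8.03929208e+01,  2.05867483e+01,  6.38639644e-01, -1.86467701e-02,
       -7.01352706e+01, -1.65079200e+01]), 'qvel': array([ 0.04307729, -0.07222532,  0.10239009,  0.01552721,  0.12909128,
       -0.09345795]), 'tau': array([-1.13115027e-03, -5.84163880e+01,  2.93751669e+01,  7.01539949e+00,
        1.01908043e-02, -5.09614460e-05]), 'tool_pos': array([0.29693266, 0.60569047, 0.22571718]), 'orientation': array([-8.99150761e+01,  6.88679657e-03,  1.53878657e+02]), 'force': array([-0.27125357, -0.58048575,  0.0506291 ]), 'moment': array([-0.00228773,  0.03484456, -0.01053697]), 'opening': 0.0875693397410893}
```

View pics/scene0.png

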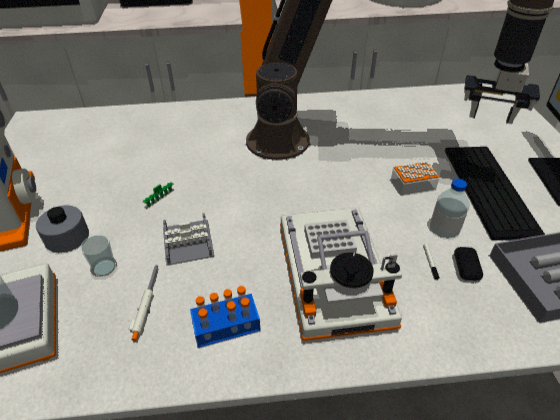

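View pics/top0.png

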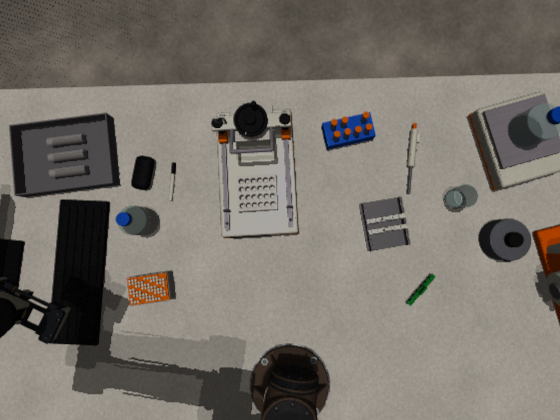

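Top view: mill at about (258,175), with the block at (258,193) and the bridge back at (252,125). The grey rack is at (385,222). Things that could be taken for strips: the white strips in the rack at (386,217) and (387,229), the green decoy at (420,290), the tip box at (150,289) and the white rolls in the tray at (68,155). By the description I choose the white strips in the grey rack, and check them in a close crop.

Run:
```python
from h import *
t=cv2.imread("pics/top0.png");s=cv2.imread("pics/scene0.png")
a=cv2.resize(t[190:260,350:420],(400,400),interpolation=cv2.INTER_CUBIC)
b=cv2.resize(s[195:275,150:230],(400,400),interpolation=cv2.INTER_CUBIC)
cv2.imwrite("pics/c1.png",np.hstack([a,b]))
for n,uv,z in [("top",(386,222),0),("top",(258,193),.085),("top",(251,118),.18)]: print(ray(n,uv,z))
# wells: dark blobs in block
g=cv2.cvtColor(t,cv2.COLOR_BGR2GRAY)[172:216,234:284]
g=cv2.resize(g,None,fx=8,fy=8,interpolation=cv2.INTER_CUBIC)
m=(g<125).astype(np.uint8);n,l,st,c=cv2.connectedComponentsWithStats(m)
for k in range(1,n):
    if st[k,4]>300: print(st[k,4],c[k]/8+[234-.4375,172-.4375],ray("top",c[k]/8+[234-.4375,172-.4375],.085)[0].round(4))
```

```text
[[ 0.48401136 -0.315057    0.        ]]
[[0.57782986 0.07664435 0.085     ]]
[[0.77423896 0.08322298 0.18      ]]
675 [276.02861111 179.65638889] [0.6157 0.0226 0.085 ]
858 [270.58333333 177.99140443] [0.6212 0.0385 0.085 ]
871 [264.3678961  178.48041045] [0.6203 0.0568 0.085 ]
4113 [248.79736506 179.50697484] [0.6186 0.1028 0.085 ]
828 [271.08846618 185.89975845] [0.5977 0.0376 0.085 ]
809 [264.77031829 186.36997837] [0.5968 0.0562 0.085 ]
834 [258.43854916 186.85776379] [0.596  0.0749 0.085 ]
858 [252.54020979 187.19959207] [0.5955 0.0923 0.085 ]
862 [246.36774942 187.64602668] [0.5947 0.1105 0.085 ]
973 [240.1961074  188.33845067] [0.5932 0.1287 0.085 ]
848 [271.40683962 194.29304245] [0.5728 0.0373 0.085 ]
1718 [261.81744761 194.93560827] [0.5718 0.0656 0.085 ]
802 [252.61658354 195.43999377] [0.5711 0.0926 0.085 ]
941 [240.56502391 196.27743092] [0.5697 0.1281 0.085 ]
976 [246.72822746 195.96798156] [0.5701 0.11   0.085 ]
522 [277.07399425 199.35847701] [0.5573 0.0211 0.085 ]
783 [271.61151022 202.35895594] [0.549  0.0374 0.085 ]
748 [265.38001337 202.70738636] [0.5485 0.0557 0.085 ]
696 [259.26077586 203.00556753] [0.5482 0.0737 0.085 ]
855 [253.38355263 203.49612573] [0.5473 0.0909 0.085 ]
846 [247.03088061 203.89021868] [0.5467 0.1096 0.085 ]
972 [241.04436728 204.57896091] [0.5452 0.1272 0.085 ]
3819 [256.9321321  210.33927402] [0.5268 0.081  0.085 ]
```

View pics/c1.png

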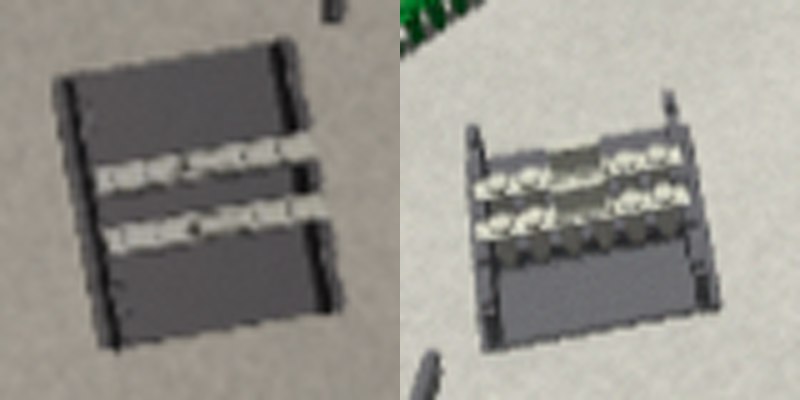

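The crop shows two strips, in the two middle places of the rack, and the other places are empty. Next I fit the poses of the block and the strips from both views.

```bash
cat > fit.py <<'E'
from h import *
MW=np.array([[x,y] for x in(-.036,-.012,.012,.036) for y in(-.045,-.027,-.009,.009,.027,.045)])
def rigid(A,B):
    a,b=A.mean(0),B.mean(0);H=(A-a).T@(B-b);th=np.arctan2(H[0,1]-H[1,0],H[0,0]+H[1,1])
    R=np.array([[np.cos(th),-np.sin(th)],[np.sin(th),np.cos(th)]]);return b-R@a,th,R
def block(n,img,guess,th):
    # local darkness centroid about the predicted wells, iterated
    g=cv2.cvtColor(img,cv2.COLOR_BGR2GRAY)
    for it in range(6):
        R=np.array([[np.cos(th),-np.sin(th)],[np.sin(th),np.cos(th)]])
        P=guess+MW@R.T; uv=proj(n,np.c_[P,np.full(24,.085)]); out=[]
        for p in uv:
            h=5;q=cv2.getRectSubPix(g,(61,61),tuple(map(float,p))) if 0 else cv2.warpAffine(g,np.array([[8,0,-8*p[0]+4*h*2],[0,8,-8*p[1]+4*h*2]],float),(8*h*2,8*h*2),flags=cv2.INTER_CUBIC).astype(float)
            yy,xx=np.mgrid[0:80,0:80];w=((xx-40)**2+(yy-40)**2<28**2)*np.clip(135-q,0,60)
            out.append(p+[(w*(xx-40)).sum()/w.sum()/8,(w*(yy-40)).sum()/w.sum()/8])
        Q=ray(n,np.array(out),.085)[:,:2];o,th,R=rigid(MW,Q);guess=o
    e=np.linalg.norm(o+MW@R.T-Q,axis=1);return o,np.degrees(th),e.mean(),e.max()
if __name__=="__main__":
    for n in("top","scene"):
        i=cv2.imread(f"pics/{n}0.png");print(n,block(n,i,np.array([.584,.0823]),-.04*-1))
    t=cv2.imread("pics/top0.png");g=cv2.cvtColor(t,cv2.COLOR_BGR2GRAY)
    x0,y0=350,190;c=cv2.resize(g[190:260,350:420],None,fx=8,fy=8,interpolation=cv2.INTER_CUBIC)
    f=lambda p:np.array(p)/8+[x0-.4375,y0-.4375]
    m=np.zeros_like(c);hull=None
    mm=(c<118).astype(np.uint8)
    cs,_=cv2.findContours(mm,cv2.RETR_EXTERNAL,cv2.CHAIN_APPROX_NONE);k=max(cs,key=cv2.contourArea)
    r=cv2.minAreaRect(k);print("rack",[ray("top",f(p),.033)[0].round(4)[:2] for p in cv2.boxPoints(r)],ray("top",f(r[0]),.033)[0])
    cv2.fillConvexPoly(m,cv2.boxPoints((r[0],(r[1][0],r[1][1]),r[2])).astype(int),1)
    w=((c>128)&(m>0)).astype(np.uint8)
    nn,l,st,ce=cv2.connectedComponentsWithStats(w)
    for j in range(1,nn):
        if st[j,4]>1500:
            k=np.argwhere(l==j)[:,::-1].astype(np.float32);r=cv2.minAreaRect(k)
            b=np.array([ray("top",f(p),.038)[0][:2] for p in cv2.boxPoints(r)])
            e=[np.linalg.norm(b[0]-b[1]),np.linalg.norm(b[1]-b[2])];d=b[0]-b[1] if e[0]>e[1] else b[1]-b[2]
            print("strip",st[j,4],ray("top",f(r[0]),.038)[0].round(4),np.round(e,4),"yaw",np.degrees(np.arctan2(d[1],d[0]))-90,"cent",ray("top",f(ce[j]),.038)[0].round(4))
E
python3 fit.py
```

```text
top (array([0.58356132, 0.08344875]), np.float64(1.920017162979055), np.float64(0.0005430082774539499), np.float64(0.0011548336362697232))
scene (array([0.57997331, 0.07890477]), np.float64(2.1237869879562825), np.float64(0.0007463500222564216), np.float64(0.0018245682121995298))
rack [array([ 0.5439, -0.2235]), array([ 0.5641, -0.3594]), array([ 0.4131, -0.3785]), array([ 0.3932, -0.2438])] [ 0.47818027 -0.3013059   0.033     ]
strip 1593 [ 0.5533 -0.3098  0.038 ] [0.0434 0.1231] yaw -13.814453489739876 cent [ 0.5516 -0.3219  0.038 ]
strip 5201 [ 0.5007 -0.3299  0.038 ] [0.0731 0.0208] yaw 4.6732263750522804 cent [ 0.4993 -0.3334  0.038 ]
strip 3312 [ 0.4903 -0.2691  0.038 ] [0.0444 0.013 ] yaw 8.330639864635401 cent [ 0.4902 -0.2681  0.038 ]
strip 8733 [ 0.4638 -0.3101  0.038 ] [0.1204 0.0222] yaw 8.541445158633266 cent [ 0.4632 -0.3108  0.038 ]
```

>>> {"fn": "step_arm", "kwargs": {
  "rows": [
    [[1,1.3,-6.05,0.2,0,0,2.3],[1,1.3,-6.05,0.2,0,0,2.3],[1,1.3,-6.05,0.2,0,0,2.3],[1,1.3,-6.05,0.2,0,0,2.3],[1,1.3,-6.05,0.2,0,0,2.3],[1,1.3,-6.05,0.2,0,0,2.3],[1,1.3,-6.05,0,0,0,2.3],[1,1.3,-6.05,0,0,0,2.3],[1,1.3,-6.05,0,0,0,2.3],[1,1.3,-6.05,0,0,0,2.3],[1,1.3,-6.05,0,0,0,2.3],[1,1.3,-6.05,0,0,0,2.3]]
  ]
}}

```text
clock: 1.6
tool_pos: [0.4531, -0.122, 0.2387]
orientation: [-90.0, 0.0, -178.4]
force: [1.7, 0.7, -0.5]
opening: 0.0876
```

```bash
cat > strips.py <<'E'
from h import *
import sys
out=[]
for n,box in(("top",(345,180,425,262)),("scene",(150,195,230,275))):
    i=snap(n);a,b,c,d=box;k=cv2.resize(i[b:d,a:c],None,fx=5,fy=5,interpolation=cv2.INTER_CUBIC);out.append(k[:400,:400])
cv2.imwrite("pics/"+sys.argv[1],np.hstack(out))
E
python3 strips.py c2.png
```

```text
(no output)
```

View pics/c2.png

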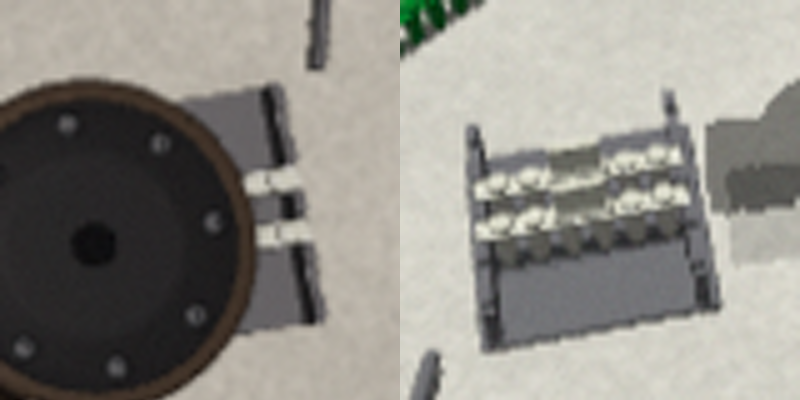

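Run:
```python
from h import *
f=lambda x,y:((x-400)/5+150-.4,y/5+195-.4)
for L,R in(((476,228),(689,203)),((475,192),(684,160))):
    P=ray("scene",[f(*L),f(*R)],.036);d=P[0]-P[1];print(P.round(4)[:,:2],np.linalg.norm(d),P.mean(0).round(4),np.degrees(np.arctan2(d[0],d[1])))
# top crop strip ends right (px 315,180 and 313,233 -> rail -y end mid)
print(ray("top",[(345+309/5-.4,180+179/5-.4),(345+314/5-.4,180+231/5-.4)],.036).round(4))
# walls/base corners at z=0 in scene (front bottom)
print(ray("scene",[f(487,352),f(718,310)],0).round(4))
```

```text
[[ 0.5006 -0.3663]
 [ 0.4948 -0.2488]] 0.11761603443935004 [ 0.4977 -0.3075  0.036 ] 177.16093925973757
[[ 0.4722 -0.3692]
 [ 0.46   -0.2521]] 0.11769267492085748 [ 0.4661 -0.3106  0.036 ] 174.07145413001183
[[ 0.501  -0.3695  0.036 ]
 [ 0.4693 -0.3709  0.036 ]]
[[ 0.5603 -0.3619  0.    ]
 [ 0.5441 -0.2364  0.    ]]
```

>>> {"fn": "step_arm", "kwargs": {
  "rows": [
    [[1,1.0,-4.6,-1.5,0,0,1.6],[1,1.0,-4.6,-1.5,0,0,1.6],[1,1.0,-4.6,-1.5,0,0,1.6],[1,1.1,-4.7,-1.5,0,0,1.6],[1,0,0,-2,0,0,0],[1,0,0,-2,0,0,0],[1,0,0,0,0,0,0],[1,0,0,0,0,0,0]]
  ]
}}

```text
clock: 2.7
tool_pos: [0.4946, -0.3048, 0.1393]
orientation: [-90.0, 0.0, -172.1]
force: [-0.1, 0.6, 0.3]
opening: 0.0876
```

Run:
```python
from h import *
o=ctrl.get_obs();p=o["tool_pos"];print(p,o["orientation"])
out=[]
for n,box in(("top",(345,180,425,260)),("scene",(130,175,230,275))):
    i=snap(n);a,b,c,d=box;print(n,proj(n,[p]))
    out.append(cv2.resize(i[b:d,a:c],(400,400),interpolation=cv2.INTER_CUBIC))
cv2.imwrite("pics/c3.png",np.hstack(out))
```

```text
[ 0.49459493 -0.30475911  0.13928051] [-8.99735115e+01  2.64085454e-02 -1.72079874e+02]
top [[393.86603345 216.34555186]]
scene [[181.49986771 209.58575967]]
```

View pics/c3.png

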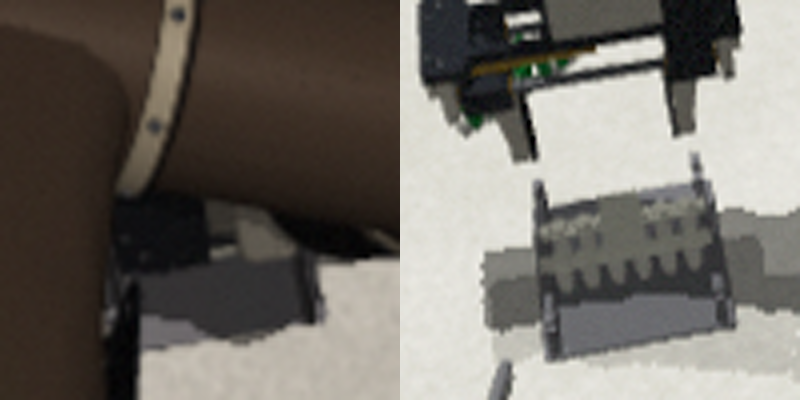

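>>> {"fn": "step_arm", "kwargs": {
  "rows": [
    [[1,0,-0.2,-3,0,0,0],[1,0,0,-3,0,0,0],[1,0,0,-2,0,0,0],[1,0,0,-1.4,0,0,0],[1,0,0,0,0,0,0],[-1,0,0,0,0,0,0],[-1,0,0,0,0,0,0],[-1,0,0,0,0,0,0],[-1,0,0,0,0,0,0],[-1,0,0,0,0,0,0]]
  ]
}}

```text
clock: 4.05
tool_pos: [0.4942, -0.307, 0.0447]
orientation: [-90.0, 0.0, -172.1]
force: [0.3, 0.2, 0.3]
opening: 0.0433
```

>>> {"fn": "step_arm", "kwargs": {
  "rows": [
    [[-1,0,0,0,0,0,0],[-1,0,0,0,0,0,0],[-1,0,0,0,0,0,0],[-1,0,0,0,0,0,0]]
  ]
}}

```text
clock: 4.55
tool_pos: [0.4941, -0.3069, 0.0445]
orientation: [-90.0, -0.0, -172.1]
force: [1.0, -0.6, -0.7]
opening: 0.0273
```

>>> {"fn": "step_arm", "kwargs": {
  "rows": [
    [[-1,0,0,2,0,0,0],[-1,0,0,4,0,0,0],[-1,0,0,5,0,0,0],[-1,1.3,5,2,0,0,-0.8],[-1,1.3,5,0,0,0,-0.8],[-1,1.3,5,0,0,0,-0.8],[-1,1.3,5,0,0,0,-0.7],[-1,1.3,5,0,0,0,-0.7],[-1,1.3,5,0,0,0,-0.7],[-1,1.2,5,0,0,0,-0.7],[-1,1,3.9,0,0,0,-0.7],[-1,0,0,0,0,0,0]]
  ]
}}

```text
clock: 6.05
tool_pos: [0.5946, 0.0847, 0.1741]
orientation: [-90.0, -0.0, -177.9]
force: [0.4, 0.1, -0.5]
opening: 0.0268
```

Run:
```python
from h import *
o=ctrl.get_obs();p=o["tool_pos"];print(p,o["orientation"],o["opening"],o["force"])
out=[]
for n,box in(("top",(215,150,305,240)),("scene",(290,170,380,260))):
    i=snap(n);a,b,c,d=box;print(n,proj(n,[p,p-[0,0,.0365]]))
    out.append(cv2.resize(i[b:d,a:c],(400,400),interpolation=cv2.INTER_CUBIC))
cv2.imwrite("pics/c4.png",np.hstack(out))
```

```text
[0.59456469 0.08465076 0.17411416] [-9.00007446e+01 -1.18068951e-02 -1.77850302e+02] 0.026791549886268695 [ 0.38374171  0.12035042 -0.48758498]
top [[252.19080559 183.32623073]
 [253.45683481 185.0857093 ]]
scene [[335.49938869 213.98283165]
 [334.46388384 224.49348721]]
```

View pics/c4.png

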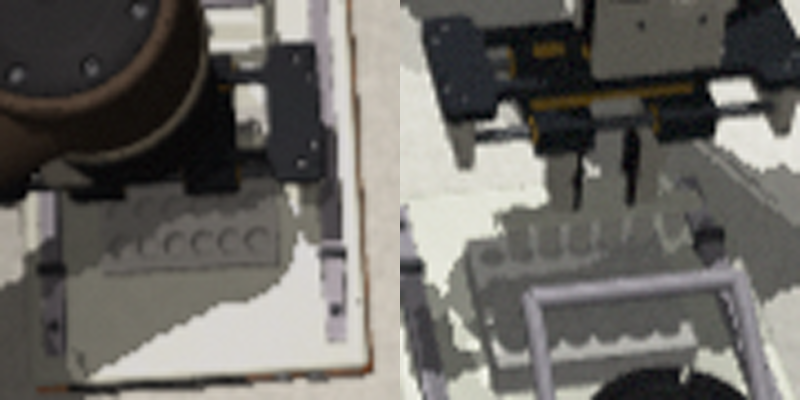

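>>> {"fn": "step_arm", "kwargs": {
  "rows": [
    [[-1,0,-0.2,-2,0,0,-0.1],[-1,0,0,-2.4,0,0,0],[-1,0,0,0,0,0,0],[-1,0,0,0,0,0,0]]
  ]
}}

```text
clock: 6.65
tool_pos: [0.5946, 0.0795, 0.1315]
orientation: [-90.0, 0.1, -178.1]
force: [-0.5, 0.4, 0.3]
opening: 0.0272
```

Run:
```python
from h import *
o=ctrl.get_obs();p=o["tool_pos"];print(p,o["orientation"],o["opening"],o["force"])
i=snap("scene","s5.png");snap("top","t5.png")
cv2.imwrite("pics/c5.png",cv2.resize(i[195:265,295:375],None,fx=8,fy=8,interpolation=cv2.INTER_CUBIC))
th=np.radians(2)
for bx,by in((.5836,.0834),(.5818,.0812),(.58,.079)):
  for yy in(-.045,.045):
    w=[bx+.012*np.cos(th)-yy*np.sin(th),by+.012*np.sin(th)+yy*np.cos(th)]
    q=p[:2]+[-yy*np.sin(th),yy*np.cos(th)]
    u=proj("scene",[[*w,.085],[*q,p[2]-.0365]]);print(bx,yy,((u-[295,195])*8+3.5).round(0).tolist())
```

```text
[0.59455209 0.0794557  0.13150352] [-8.99967575e+01  5.03121341e-02 -1.78145011e+02] 0.02717066442295789 [-0.51355205  0.40674608  0.26175722]
0.5836 -0.045 [[170.0, 372.0], [158.0, 349.0]]
0.5836 0.045 [[441.0, 342.0], [430.0, 320.0]]
0.5818 -0.045 [[163.0, 369.0], [158.0, 349.0]]
0.5818 0.045 [[433.0, 339.0], [430.0, 320.0]]
0.58 -0.045 [[155.0, 365.0], [158.0, 349.0]]
0.58 0.045 [[425.0, 335.0], [430.0, 320.0]]
```

View pics/c5.png

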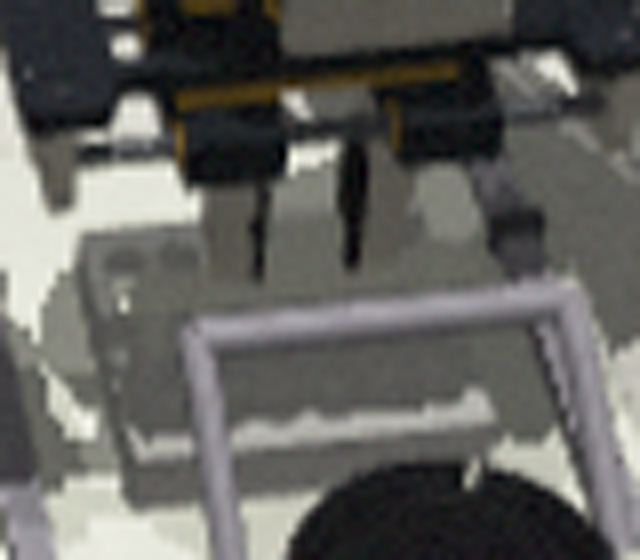

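Run:
```python
from h import *
i=cv2.imread("pics/s5.png")[200:265,300:375];g=cv2.resize(i,None,fx=8,fy=8,interpolation=cv2.INTER_CUBIC)
l=cv2.cvtColor(g,cv2.COLOR_BGR2GRAY).astype(float);l=np.clip((l-40)*255/130,0,255).astype(np.uint8)
im=cv2.cvtColor(l,cv2.COLOR_GRAY2BGR);th=np.radians(2)
for (bx,by),col in(((.5836,.0834),(0,0,255)),((.58,.079),(0,255,0))):
  R=np.array([[np.cos(th),-np.sin(th)],[np.sin(th),np.cos(th)]])
  P=[[*(R@[sx*.0525,sy*.0585]+[bx,by]),.085] for sx,sy in((-1,-1),(1,-1),(1,1),(-1,1))]
  u=(proj("scene",P)-[300,200])*8+3.5;print(u.round(0).tolist())
  cv2.polylines(im,[u.round().astype(int)],True,col,1)
cv2.imwrite("pics/c6.png",im)
```

```text
[[53.0, 199.0], [114.0, 429.0], [474.0, 388.0], [391.0, 163.0]]
[[39.0, 192.0], [98.0, 422.0], [458.0, 381.0], [376.0, 156.0]]
```

View pics/c6.png

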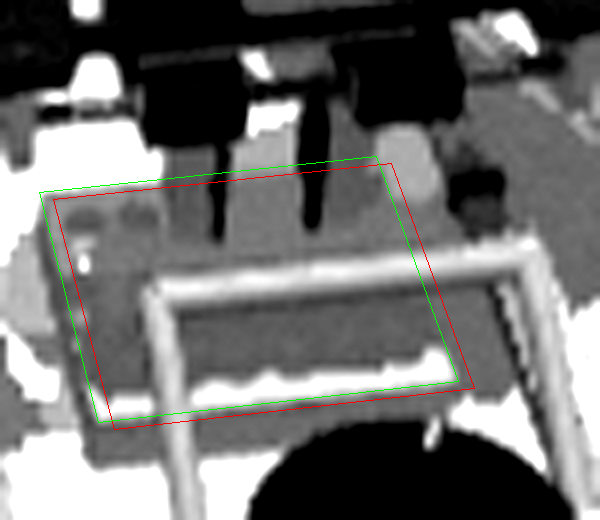

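>>> {"fn": "step_arm", "kwargs": {
  "rows": [
    [[-1,0,0.15,-0.4,0,0,0],[-1,0,0,-0.4,0,0,0],[-1,0,0,-0.3,0,0,0],[-1,0,0,-0.3,0,0,0],[-1,0,0,-0.3,0,0,0],[-1,0,0,0,0,0,0]]
  ]
}}

```text
clock: 7.5
tool_pos: [0.5937, 0.0814, 0.1131]
orientation: [-90.0, -0.1, -178.1]
force: [-0.6, -0.2, -0.8]
opening: 0.0275
```

>>> {"fn": "step_arm", "kwargs": {
  "rows": [
    [[-1,0,0,-0.4,0,0,0],[-1,0,0,-0.4,0,0,0],[-1,0,0,-0.4,0,0,0],[-1,0,0,-0.3,0,0,0],[-1,0,0,0,0,0,0]]
  ]
}}

```text
clock: 8.12
tool_pos: [0.5937, 0.0814, 0.098]
orientation: [-90.0, -0.1, -178.1]
force: [-2.7, -0.3, -2.4]
opening: 0.0274
```

>>> {"fn": "step_arm", "kwargs": {
  "rows": [
    [[-1,-0.05,0,-0.1,0,0,0],[-1,0,0,0,0,0,0],[-1,0,0,0,0,0,0]]
  ]
}}

```text
clock: 8.5
tool_pos: [0.5936, 0.0815, 0.0977]
orientation: [-90.0, 0.0, -178.1]
force: [-2.9, -1.5, 0.2]
opening: 0.0274
```

>>> {"fn": "step_arm", "kwargs": {
  "rows": [
    [[1,0,0,0,0,0,0],[1,0,0,0,0,0,0],[1,0,0,0,0,0,0],[1,0,0,0,0,0,0],[1,0,0,3,0,0,0],[1,0,0,5,0,0,0],[1,-1,-5,3,0,0,0],[1,-2,-5,0,0,0,0],[1,-2,-5,0,0,0,0],[1,-2,-5,0,0,0,0],[1,0,0,0,0,0,0]]
  ]
}}

```text
clock: 9.88
tool_pos: [0.5222, -0.1211, 0.2079]
orientation: [-90.0, 0.0, -178.3]
force: [0.4, 1.4, 0.1]
opening: 0.0876
```

Run:
```python
from h import *
o=ctrl.get_obs();p=o["tool_pos"];print(p,o["orientation"])
out=[]
for n,box in(("top",(215,160,285,230)),("scene",(300,200,370,270)),("top",(345,180,425,260)),("scene",(150,195,230,275))):
    i=snap(n);a,b,c,d=box
    out.append(cv2.resize(i[b:d,a:c],(300,300),interpolation=cv2.INTER_CUBIC))
cv2.imwrite("pics/c7.png",np.vstack([np.hstack(out[:2]),np.hstack(out[2:])]))
```

```text
[ 0.52218517 -0.12105664  0.20791128] [-8.99977040e+01  1.88904942e-02 -1.78322299e+02]
```

View pics/c7.png

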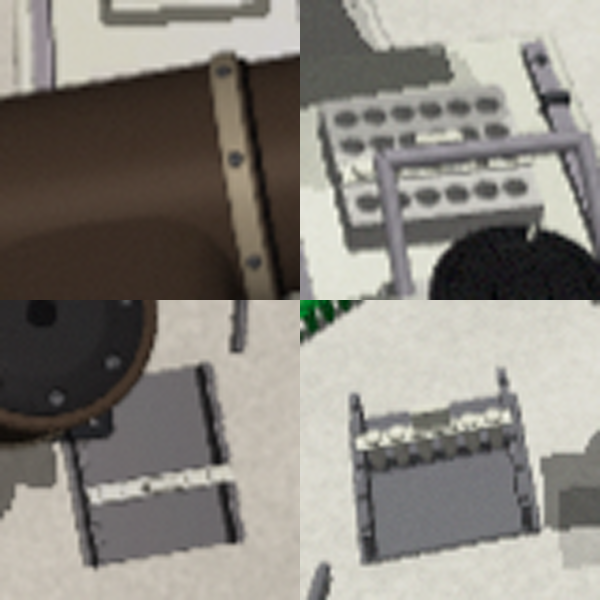

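The first strip is seated flat in row +12. The rack has not moved, and its last strip is where it was measured.

>>> {"fn": "step_arm", "kwargs": {
  "rows": [
    [[1,-1.5,-4.7,0,0,0,1.6],[1,-1.5,-4.7,0,0,0,1.6],[1,-1.5,-4.75,-1.5,0,0,1.5],[1,-1.5,-4.8,-3,0,0,1.5],[1,0,0,-3,0,0,0],[1,0,0,-3,0,0,0],[1,0,0,-3,0,0,0],[1,0,0,-1.5,0,0,0],[1,0,0,0,0,0,0],[1,0,0,0,0,0,0]]
  ]
}}

```text
clock: 11.32
tool_pos: [0.4647, -0.308, 0.0586]
orientation: [-90.0, 0.1, -171.9]
force: [0.9, 0.6, -0.3]
opening: 0.0877
```

>>> {"fn": "step_arm", "kwargs": {
  "rows": [
    [[1,-0.2,-0.2,-0.7,0,0,0],[1,0,0,-0.7,0,0,0],[-1,0,0,0,0,0,0],[-1,0,0,0,0,0,0],[-1,0,0,0,0,0,0],[-1,0,0,0,0,0,0],[-1,0,0,0,0,0,0],[-1,0,0,0,0,0,0],[-1,0,0,0,0,0,0],[-1,0,0,0,0,0,0],[-1,0,0,0,0,0,0],[-1,0,0,0,0,0,0]]
  ]
}}

```text
clock: 12.82
tool_pos: [0.4616, -0.31, 0.0436]
orientation: [-90.0, -0.0, -171.9]
force: [0.8, -0.9, 1.0]
opening: 0.0274
```

>>> {"fn": "step_arm", "kwargs": {
  "rows": [
    [[-1,0,0,2,0,0,0],[-1,0,0,4,0,0,0],[-1,0,0,5,0,0,0],[-1,1.1,5,1.6,0,0,-0.8],[-1,1.1,5,0,0,0,-0.8],[-1,1.1,5,0,0,0,-0.8],[-1,1.1,5,0,0,0,-0.8],[-1,1.0,5,0,0,0,-0.8],[-1,1.0,5,0,0,0,-0.8],[-1,1.0,5,0,0,0,-0.7],[-1,0.9,4,0,0,0,-0.7],[-1,0,0,0,0,0,0]]
  ]
}}

```text
clock: 14.32
tool_pos: [0.545, 0.0825, 0.1692]
orientation: [-90.0, -0.0, -178.0]
force: [-0.2, -1.1, -0.5]
opening: 0.027
```

>>> {"fn": "step_arm", "kwargs": {
  "rows": [
    [[-1,0,0,-2,0,0,0],[-1,0,0,-1.8,0,0,0],[-1,0,0,0,0,0,0],[-1,0,0,0,0,0,0]]
  ]
}}

```text
clock: 14.82
tool_pos: [0.5449, 0.0797, 0.1322]
orientation: [-90.0, 0.0, -178.1]
force: [-1.3, 0.1, -0.0]
opening: 0.0276
```

>>> {"fn": "step_arm", "kwargs": {
  "rows": [
    [[-1,-0.05,0,-0.4,0,0,0],[-1,0,0,-0.4,0,0,0],[-1,0,0,-0.4,0,0,0],[-1,0,0,-0.4,0,0,0],[-1,0,0,-0.3,0,0,0],[-1,0,0,0,0,0,0],[-1,0,0,0,0,0,0]]
  ]
}}

```text
clock: 15.7
tool_pos: [0.5442, 0.0801, 0.1126]
orientation: [-90.0, 0.0, -178.1]
force: [0.2, -0.6, -1.2]
opening: 0.0274
```

Home is TCP z = 0.0966.

>>> {"fn": "step_arm", "kwargs": {
  "rows": [
    [[-1,0,0,-0.4,0,0,0],[-1,0,0,-0.4,0,0,0],[-1,0,0,-0.4,0,0,0],[-1,0,0,-0.3,0,0,0],[-1,0,0,-0.1,0,0,0],[-1,0,0,0,0,0,0],[-1,0,0,0,0,0,0]]
  ]
}}

```text
clock: 16.58
tool_pos: [0.5442, 0.0801, 0.0966]
orientation: [-90.0, 0.0, -178.1]
force: [0.2, -0.1, -1.0]
opening: 0.027
```

>>> {"fn": "step_arm", "kwargs": {
  "rows": [
    [[1,0,0,0,0,0,0],[1,0,0,0,0,0,0],[1,0,0,0,0,0,0],[1,0,0,0,0,0,0],[1,0,0,3,0,0,0],[1,0,0,5,0,0,0],[-1,0,-5,5,0,0,0],[-1,0,-6,4,0,0,0],[-1,0,-6,0,0,0,0],[-1,0,-6,0,0,0,0],[-1,0,-2,0,0,0,0],[-1,0,0,0,0,0,0]]
  ]
}}

```text
clock: 18.08
tool_pos: [0.5438, -0.1576, 0.2552]
orientation: [-90.0, -0.0, -178.3]
force: [0.2, 0.1, -0.2]
opening: 0.0327
```

Run:
```python
from h import *
o=ctrl.get_obs();p=o["tool_pos"];print(p,o["orientation"])
out=[]
for n,box in(("top",(205,90,305,190)),("scene",(290,200,410,320))):
    i=snap(n,n+"8.png");a,b,c,d=box
    out.append(cv2.resize(i[b:d,a:c],(400,400),interpolation=cv2.INTER_CUBIC))
cv2.imwrite("pics/c8.png",np.hstack(out))
```

```text
[ 0.543811   -0.15764795  0.25521083] [-8.99980132e+01 -2.03713568e-02 -1.78275367e+02]
```

View pics/c8.png

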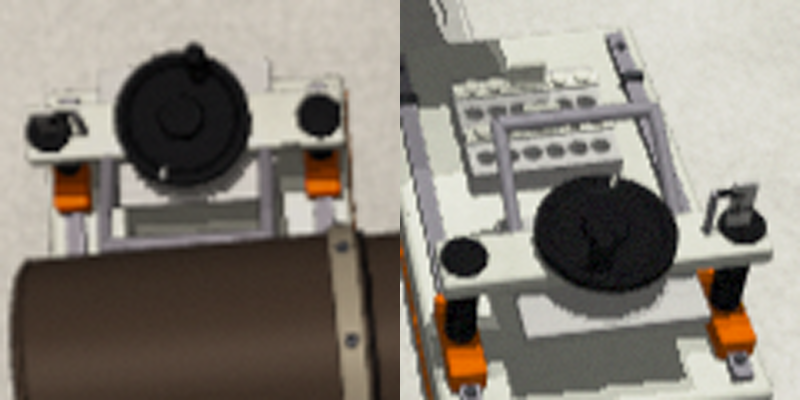

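Run:
```python
from h import *
T=lambda x,y:(205+x/4-.4,90+y/4-.4)
S=lambda x,y:(290+(x-400)/3.333-.35,200+y/3.333-.35)
print("bar scene",ray("scene",[S(497,122),S(655,109)],.19).round(4),"top",ray("top",T(185,241),.196).round(4))
print("wheel",ray("top",T(182,118),.177),ray("scene",S(606,233),.177));print("knob",ray("top",T(196,54),.21),ray("scene",S(598,265),.21))
```

```text
bar scene [[0.6804 0.0272 0.19  ]
 [0.6806 0.1385 0.19  ]] top [[0.6821 0.0841 0.196 ]]
wheel [[0.77215355 0.08604722 0.177     ]] [[0.77551666 0.08359999 0.177     ]]
knob [[0.80543756 0.0725441  0.21      ]] [[0.8264173  0.06389897 0.21      ]]
```

>>> {"fn": "step_arm", "kwargs": {
  "rows": [
    [[-1,3.3,4.85,0,0,0,0],[-1,3.3,4.85,0,0,0,0],[-1,3.3,4.85,0,0,0,0],[-1,3.3,4.85,0,0,0,0],[-1,3.2,4.85,0,0,0,0],[-1,0,0,0,0,0,0],[-1,0,0,-2,0,0,0],[-1,0,0,-2,0,0,0],[-1,0,0,-1,0,0,0],[-1,0,0,0,0,0,0]]
  ]
}}

```text
clock: 19.42
tool_pos: [0.7076, 0.0866, 0.205]
orientation: [-90.0, -0.1, -178.1]
force: [0.3, -0.2, 0.2]
opening: 0.0003
```

>>> {"fn": "step_arm", "kwargs": {
  "rows": [
    [[-1,0,0,-1,0,0,0],[-1,0,0,-1,0,0,0],[-1,0,0,-1,0,0,0],[-1,0,0,-0.5,0,0,0],[-1,-0.5,0,0,0,0,0],[-1,-0.5,0,0,0,0,0],[-1,-1,0,0,0,0,0],[-1,-1,0,0,0,0,0],[-1,-1,-0.1,0,0,0,0]]
  ]
}}

```text
clock: 20.55
tool_pos: [0.67, 0.0857, 0.171]
orientation: [-90.1, 0.3, -178.1]
force: [8.9, 0.6, -6.2]
opening: 0.0009
```

>>> {"fn": "step_arm", "kwargs": {
  "rows": [
    [[-1,-1.4,-0.05,0,0,0,0],[-1,-1.4,-0.05,0,0,0,0],[-1,-1.4,-0.05,0,0,0,0],[-1,-1.4,-0.05,0,0,0,0],[-1,-1.4,-0.05,0,0,0,0],[-1,-1.4,-0.05,0,0,0,0],[-1,-1.4,-0.05,0,0,0,0],[-1,-1.4,-0.05,0,0,0,0],[-1,-1.4,-0.05,0,0,0,0],[-1,-1.4,-0.05,0,0,0,0],[-1,-1,0,0,0,0,0]]
  ]
}}

```text
clock: 21.92
tool_pos: [0.5199, 0.0813, 0.1715]
orientation: [-90.1, 0.3, -178.1]
force: [9.2, 0.2, -7.0]
opening: 0.0006
```

>>> {"fn": "step_arm", "kwargs": {
  "rows": [
    [[-1,-0.5,0,0,0,0,0],[-1,-0.5,0,0,0,0,0],[-1,-0.3,0,0,0,0,0],[-1,0,0,0,0,0,0]]
  ]
}}

```text
clock: 22.42
tool_pos: [0.5066, 0.0809, 0.1716]
orientation: [-90.1, 0.3, -178.1]
force: [5.5, -0.1, -2.8]
opening: 0.0002
```

>>> {"fn": "step_arm", "kwargs": {
  "rows": [
    [[-1,-0.3,0,0,0,0,0],[-1,-0.3,0,0,0,0,0],[-1,-0.2,0,0,0,0,0],[-1,0,0,0,0,0,0]]
  ]
}}

```text
clock: 22.92
tool_pos: [0.5063, 0.0816, 0.1725]
orientation: [-90.1, 1.0, -178.0]
force: [41.1, -9.4, -27.2]
opening: 0.0004
```

>>> {"fn": "step_arm", "kwargs": {
  "rows": [
    [[-1,0.8,0,0,0,0,0],[-1,0.6,0,0,0,0,0],[-1,0.3,0,2,0,0,0],[-1,0,0,4,0,0,0],[0.2,0,-5,3,0,0,0],[0.2,0,-6,0,0,0,0],[0.2,0,-6,0,0,0,0],[0.2,0,-6,0,0,0,0],[0.2,0,-6,0,0,0,0],[0.2,0,0,0,0,0,0]]
  ]
}}

```text
clock: 24.18
tool_pos: [0.5129, -0.2129, 0.2601]
orientation: [-90.0, -0.1, -178.4]
force: [0.7, 0.6, -1.1]
opening: 0.051
```

Run:
```python
from h import *
o=ctrl.get_obs();p=o["tool_pos"];print(p,o["orientation"],o["opening"],o["force"])
out=[]
for n,box in(("top",(205,140,305,240)),("scene",(300,160,400,260))):
    i=snap(n,n+"9.png");a,b,c,d=box
    out.append(cv2.resize(i[b:d,a:c],(400,400),interpolation=cv2.INTER_CUBIC))
cv2.imwrite("pics/c9.png",np.hstack(out))
```

```text
[ 0.51294032 -0.21293809  0.26013165] [-9.00003260e+01 -6.24599991e-02 -1.78399765e+02] 0.05099498711022187 [ 0.65576707  0.58672106 -1.06594347]
```

View pics/c9.png

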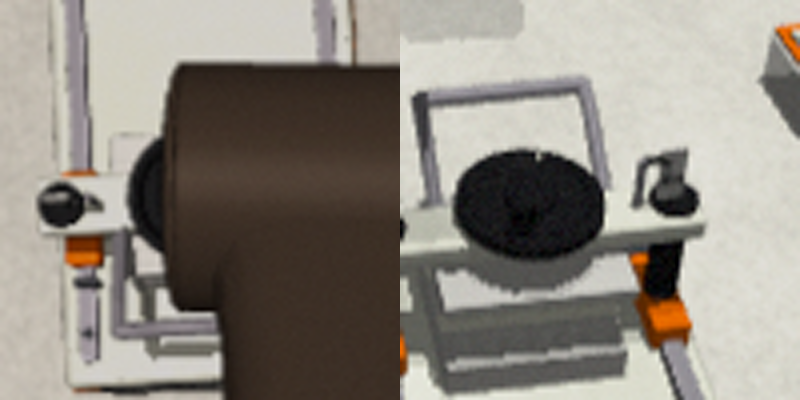

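Run:
```python
from h import *
t=cv2.imread("pics/top8.png");g=cv2.cvtColor(t,cv2.COLOR_BGR2GRAY);x0,y0=228,95
c=cv2.resize(g[95:142,228:276],None,fx=8,fy=8,interpolation=cv2.INTER_CUBIC)
m=(c<75).astype(np.uint8);n,l,st,ce=cv2.connectedComponentsWithStats(m);k=1+np.argmax(st[1:,4]);m=(l==k).astype(np.uint8)
f=lambda p:np.array(p)/8+[x0-.4375,y0-.4375]
o=cv2.morphologyEx(m,cv2.MORPH_OPEN,cv2.getStructuringElement(cv2.MORPH_ELLIPSE,(121,121)))
cs,_=cv2.findContours(o,0,1);e=cv2.fitEllipse(max(cs,key=cv2.contourArea));print(e,ray("top",f(e[0]),.177))
d=cv2.morphologyEx(m&(1-o),cv2.MORPH_OPEN,np.ones((9,9),np.uint8));n,l,st,ce=cv2.connectedComponentsWithStats(d)
for j in range(1,n):print(st[j],ray("top",f(ce[j]),.205))
s=cv2.imread("pics/scene9.png")
a=cv2.resize(s[190:220,350:385],None,fx=16,fy=16,interpolation=cv2.INTER_CUBIC)
b=cv2.resize(g[95:142,228:276],(480,480),interpolation=cv2.INTER_CUBIC)
b=np.clip(b.astype(float)*3,0,255).astype(np.uint8)
b=cv2.cvtColor(b,cv2.COLOR_GRAY2BGR)[:,:240];b=cv2.cvtColor(np.clip(cv2.resize(g[95:142,228:276],(240,240),interpolation=cv2.INTER_CUBIC).astype(float)*3,0,255).astype(np.uint8),cv2.COLOR_GRAY2BGR)
b=np.vstack([b,b*0])
cv2.imwrite("pics/c10.png",np.hstack([a,b]))
```

```text
((185.6358642578125, 200.79739379882812), (255.54275512695312, 285.0503234863281), 139.22470092773438) [[0.77052011 0.08424987 0.177     ]]
[192  50  29  17 389] [[0.81060845 0.0736743  0.205     ]]
[318 265  10   9  90] [[0.73737299 0.03642773 0.205     ]]
[ 66 275   9   9  81] [[0.73661287 0.12083581 0.205     ]]
[ 41 283  11  24 239] [[0.73157959 0.12899163 0.205     ]]
[  91  294   93   56 2199] [[0.72145565 0.09994558 0.205     ]]
[ 41 309  13  67 746] [[0.71496701 0.12915013 0.205     ]]
```

View pics/c10.png

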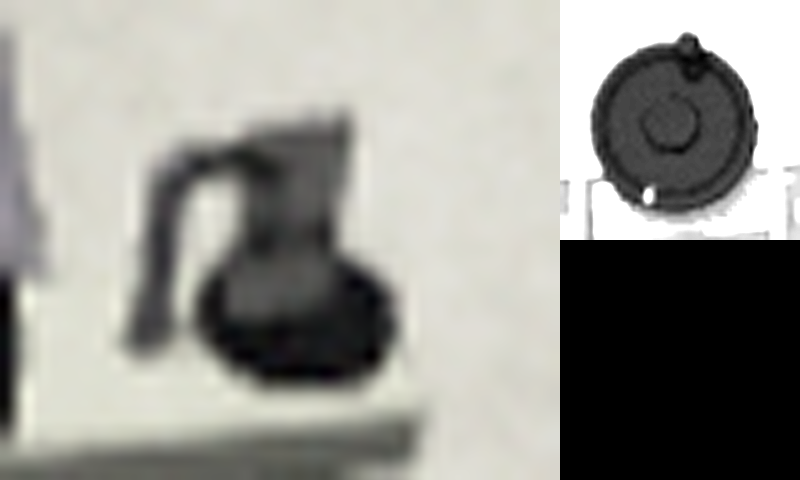

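>>> {"fn": "step_arm", "kwargs": {
  "rows": [
    [[0.2,2.05,5.6,0,0,0,0],[0.2,2.05,5.6,0,0,0,0],[0.2,2.05,5.6,0,0,0,0],[0.2,2.05,5.6,0,0,0,0],[0.2,2.0,5.6,0,0,0,0],[0.2,0,0,0,0,0,0],[0.2,0,0,-1,0,0,0],[0.2,0,0,-1,0,0,0],[0.2,0,0,-1,0,0,0],[0.2,0,0,0,0,0,0]]
  ]
}}

```text
clock: 25.52
tool_pos: [0.6154, 0.0695, 0.2293]
orientation: [-90.0, -0.1, -178.2]
force: [-0.1, -0.3, -0.2]
opening: 0.0526
```

Run:
```python
from h import *
p=ctrl.get_obs()["tool_pos"];print(p)
i=snap("scene","scene11.png");print((proj("scene",[p,[.6148,.0691,.21]])-[300,160])*5)
cv2.imwrite("pics/c11.png",np.clip(cv2.resize(i[160:260,300:400],(500,500),interpolation=cv2.INTER_CUBIC).astype(float)*1.8,0,255).astype(np.uint8))
```

```text
[0.61542417 0.06948458 0.22928127]
[[162.88996125 217.30167935]
 [159.12169537 246.54024792]]
```

View pics/c11.png

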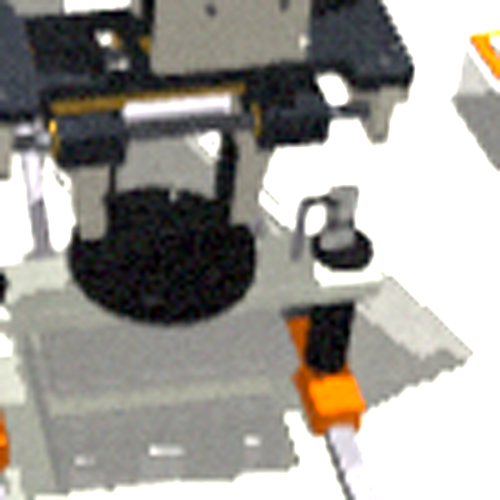

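The open fingers straddle the knob's predicted place at (159,247) in the crop. Next: go down and grip the knob.

>>> {"fn": "step_arm", "kwargs": {
  "rows": [
    [[0.2,0,0,-1.5,0,0,0],[0.2,0,0,-1.5,0,0,0],[0.2,0,0,-1.3,0,0,0],[0.2,0,0,0,0,0,0],[-1,0,0,0,0,0,0],[-1,0,0,0,0,0,0],[-1,0,0,0,0,0,0],[-1,0,0,0,0,0,0],[-1,0,0,0,0,0,0],[-1,0,0,0,0,0,0]]
  ]
}}

```text
clock: 26.82
tool_pos: [0.6163, 0.0701, 0.1877]
orientation: [-90.0, 0.0, -178.1]
force: [-0.0, -1.1, 2.1]
opening: 0.0152
```

```bash
python3 -c "
import numpy as np
a=np.radians(-17-30*np.arange(13));p=3.6*np.c_[np.cos(a),np.sin(a)];print(np.diff(p,axis=0).round(2).tolist())"
```

```text
[[-0.99, -1.58], [-1.65, -0.87], [-1.86, 0.07], [-1.58, 0.99], [-0.87, 1.65], [0.07, 1.86], [0.99, 1.58], [1.65, 0.87], [1.86, -0.07], [1.58, -0.99], [0.87, -1.65], [-0.07, -1.86]]
```

>>> {"fn": "step_arm", "kwargs": {
  "rows": [
    [[-1,-0.99,-1.58,0,0,0,0],[-1,-1.65,-0.87,0,0,0,0],[-1,-1.86,0.07,0,0,0,0],[-1,0,0,0,0,0,0]]
  ]
}}

```text
clock: 27.32
tool_pos: [0.5699, 0.0459, 0.1877]
orientation: [-90.0, -0.1, -178.1]
force: [-3.6, -3.0, 3.2]
opening: 0.0146
```

>>> {"fn": "step_arm", "kwargs": {
  "rows": [
    [[-1,-1.58,0.99,0,0,0,0],[-1,-0.87,1.65,0,0,0,0],[-1,0.07,1.86,0,0,0,0],[-1,0.99,1.58,0,0,0,0],[-1,1.65,0.87,0,0,0,0],[-1,1.86,-0.07,0,0,0,0],[-1,1.58,-0.99,0,0,0,0],[-1,0.87,-1.65,0,0,0,0],[-1,-0.07,-1.86,0,0,0,0]]
  ]
}}

```text
clock: 28.45
tool_pos: [0.6184, 0.0719, 0.1876]
orientation: [-90.1, 0.1, -178.1]
force: [-4.0, 5.0, 6.4]
opening: 0.0149
```

>>> {"fn": "step_arm", "kwargs": {
  "rows": [
    [[-1,-0.99,-1.58,0,0,0,0],[-1,-1.65,-0.87,0,0,0,0],[-1,-1.86,0.07,0,0,0,0],[-1,-1.58,0.99,0,0,0,0],[-1,-0.87,1.65,0,0,0,0],[-1,0.07,1.86,0,0,0,0],[-1,0.99,1.58,0,0,0,0],[-1,1.65,0.87,0,0,0,0],[-1,1.86,-0.07,0,0,0,0],[-1,1.58,-0.99,0,0,0,0],[-1,0.87,-1.65,0,0,0,0],[-1,-0.07,-1.86,0,0,0,0]]
  ]
}}

```text
clock: 29.95
tool_pos: [0.6184, 0.072, 0.1876]
orientation: [-90.1, 0.1, -178.1]
force: [-5.0, 4.8, 7.1]
opening: 0.0154
```

>>> {"fn": "step_arm", "kwargs": {
  "rows": [
    [[-1,-0.99,-1.58,0,0,0,0],[-1,-1.65,-0.87,0,0,0,0],[-1,-1.86,0.07,0,0,0,0],[-1,-1.58,0.99,0,0,0,0],[-1,-0.87,1.65,0,0,0,0],[-1,0.07,1.86,0,0,0,0],[-1,0.99,1.58,0,0,0,0],[-1,1.65,0.87,0,0,0,0],[-1,1.86,-0.07,0,0,0,0],[-1,1.58,-0.99,0,0,0,0],[-1,0.87,-1.65,0,0,0,0],[-1,-0.07,-1.86,0,0,0,0]]
  ]
}}

```text
clock: 31.45
tool_pos: [0.6186, 0.072, 0.1876]
orientation: [-90.1, 0.1, -178.1]
force: [-4.3, 5.3, 8.6]
opening: 0.0149
```

>>> {"fn": "step_arm", "kwargs": {
  "rows": [
    [[-1,-0.99,-1.58,0,0,0,0],[-1,-1.65,-0.87,0,0,0,0],[-1,-1.86,0.07,0,0,0,0],[-1,-1.58,0.99,0,0,0,0],[-1,-0.87,1.65,0,0,0,0],[-1,0.07,1.86,0,0,0,0],[-1,0.99,1.58,0,0,0,0],[-1,1.65,0.87,0,0,0,0],[-1,1.86,-0.07,0,0,0,0],[-1,1.58,-0.99,0,0,0,0],[-1,0.87,-1.65,0,0,0,0],[-1,0.09,-0.68,0,0,0,0]]
  ]
}}

```text
clock: 32.95
tool_pos: [0.6195, 0.083, 0.1876]
orientation: [-90.1, 0.0, -178.1]
force: [-3.1, 2.0, 7.0]
opening: 0.0152
```

>>> {"fn": "step_arm", "kwargs": {
  "rows": [
    [[-1,0,0,0,0,0,0],[-1,0,0,0,0,0,0],[0.2,0,0,0,0,0,0],[0.2,0,0,0,0,0,0],[0.2,0,0,0,0,0,0],[0.2,0,0,0,0,0,0],[0.2,0,0,3,0,0,0],[0.2,0,0,4,0,0,0],[0.2,-2,-6,0,0,0,0],[0.2,-2,-5.5,0,0,0,0],[0.2,-2,-5.5,0,0,0,0],[0.2,-2,-5.5,0,0,0,0]]
  ]
}}

```text
clock: 34.45
tool_pos: [0.5372, -0.1436, 0.2578]
orientation: [-90.0, 0.0, -178.1]
force: [0.5, -0.8, 0.3]
opening: 0.0526
```

>>> {"fn": "step_arm", "kwargs": {
  "rows": [
    [[0.2,-3,-5,0,0,0,0],[0.2,-3,-5,0,0,0,0],[0.2,-2,-5.5,0,0,0,0],[0.2,0,-5.5,0,0,0,0],[0.2,0,-5.5,0,0,0,0],[0.2,0,0,0,0,0,0]]
  ]
}}

```text
clock: 35.2
tool_pos: [0.4571, -0.4102, 0.2563]
orientation: [-90.0, -0.1, -178.3]
force: [-0.4, 1.3, -0.0]
opening: 0.0529
```

Run:
```python
from h import *
o=ctrl.get_obs();print(o["tool_pos"],o["clock"])
s=snap("scene","scene12.png");t=snap("top","top12.png")
a=cv2.resize(s[190:220,350:385],None,fx=12,fy=12,interpolation=cv2.INTER_CUBIC)
b=cv2.resize(t[155:230,205:305],(380,285),interpolation=cv2.INTER_CUBIC)
b=np.clip(b.astype(float)*2,0,255).astype(np.uint8);b=np.vstack([b,np.zeros((75,380,3),np.uint8)])
c=cv2.resize(s[170:260,290:400],(293,240));c=np.hstack([c,np.zeros((240,507,3),np.uint8)])
cv2.imwrite("pics/c12.png",np.vstack([np.hstack([a,b]),c]))
for q in("scene9.png","scene12.png"):
    g=cv2.cvtColor(cv2.imread("pics/"+q),cv2.COLOR_BGR2GRAY);print(g[195:214,356:374])
```

```text
[ 0.45713905 -0.41022149  0.25629852] 35.2
[[217 215 215 212 217 218 219 216 217 220 219 216 218 220 217 217 218 218]
 [215 214 208 213 211 218 219 213 218 219 218 215 213 203 207 196 216 220]
 [218 215 213 216 215 218 219 218 218 198 182 178 171 148 154 130 205 221]
 [218 218 217 217 212 193 191 191 188 132 110  94  89  89  88  90 198 219]
 [218 218 220 208 179 126 103  99  62  48  71  83  85  88  91 103 216 221]
 [218 218 218 172 125  85  42  67  72  41  30  53  78  87  92 122 218 223]
 [217 218 220 136  72  66 140 159 145  75  50  59  89  89  90 136 222 223]
 [218 217 221 115  66 116 213 217 188  96  71  71  86  91  94 166 222 222]
 [217 219 221 105  67 149 216 218 188  83  65  64  79  78  76 181 219 220]
 [218 220 212  83  64 171 214 217 168  72  42  52  62  52  52 183 217 218]
 [219 219 180  81  64 178 209 198 114  55  34  58  61  64  59 163 200 213]
 [221 218 183  81  64 199 193 135  72  72  67  74  79  82  69  64 129 185]
 [217 220 177  78  83 210 154  48  75  82  82  83  80  85  68  32  20  96]
 [222 220 138  72 102 212  88  24  80  87  87  79  79  72  53  29  26  22]
 [222 2
[... 1094 characters left out ...]
 61  72  71 154 215 217]
 [218 218 217 135 141  46  26  42  21  37  40  45  55  54  53 154 208 216]
 [211 212 198  84  74 109 138  99  48  47  47  53  83  85  83 111 162 199]
 [207 208 171  75  65 188 203 115  72  62  71  72  77  85  81  27  26 135]
 [222 221 183  80  81 211 147  44  67  82  84  82  82  82  71  31  24  30]
 [220 222 173  75 102 212  82  21  67  74  74  69  70  69  62  28  21  22]
 [222 221 135  69  96 191  70  11  22  46  41  35  34  28  26  25  26  24]
 [221 222  96  64 114 152 128  39  23  19  27  26  25  23  20  27  18  24]
 [222 222 159 113 179 201 202  80  21  19  17  26  23  25  24  30  11  15]
 [222 221 220 187 217 219 220 159 110  41  13  17  21  21  18  15  21 104]]
```

View pics/c12.png

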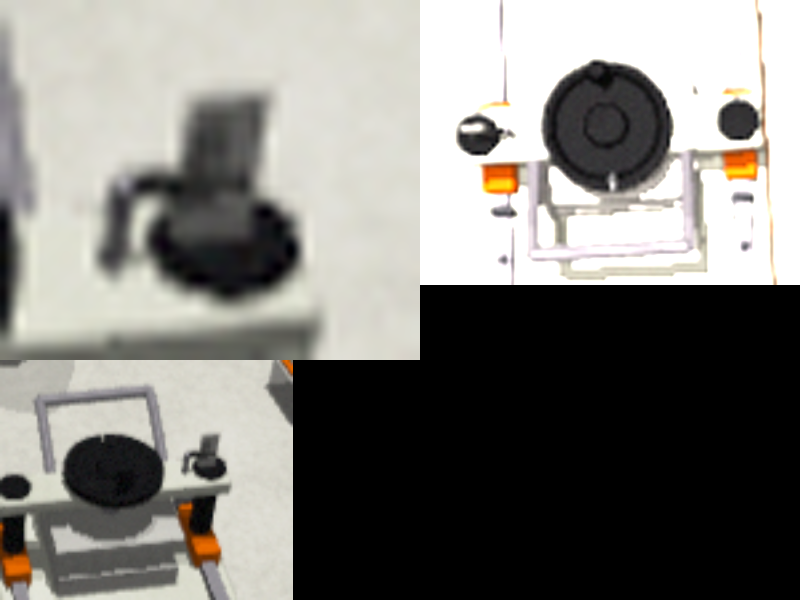

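Pointer and long line are level in the crop (both at about image row 205), and the wheel's mark and knob stand 22.9° further on than at the start, as planned. The scale looks about 0.7 px further back than before cranking, so the bridge may have crept by about 2 mm. I press it to its stop again.

>>> {"fn": "step_arm", "kwargs": {
  "rows": [
    [[-1,0.65,5.45,0,0,0,0],[-1,0.65,5.45,0,0,0,0],[-1,0.65,5.45,0,0,0,0],[-1,0.65,5.45,0,0,0,0],[-1,0.65,5.45,0,0,0,0],[-1,0.65,5.45,0,0,0,0],[-1,0.65,5.45,0,0,0,0],[-1,0.65,5.45,0,0,0,0],[-1,0.7,5.5,0,0,0,0],[-1,0,0,0,0,0,0],[-1,0,0,-2,0,0,0],[-1,0,0,0,0,0,0]]
  ]
}}

```text
clock: 36.8
tool_pos: [0.5155, 0.0839, 0.2366]
orientation: [-90.0, -0.1, -178.1]
force: [0.8, -0.3, 0.6]
opening: 0.0007
```

>>> {"fn": "step_arm", "kwargs": {
  "rows": [
    [[-1,0,0,-2,0,0,0],[-1,0,0,-2,0,0,0],[-1,0,0,-1.5,0,0,0],[-1,0,0,-1,0,0,0],[-1,-0.3,0,0,0,0,0],[-1,-0.2,0,0,0,0,0],[-1,0,0,0,0,0,0]]
  ]
}}

```text
clock: 37.67
tool_pos: [0.5121, 0.084, 0.1731]
orientation: [-90.0, 0.1, -178.1]
force: [-0.2, 0.1, 0.6]
opening: 0.0002
```

>>> {"fn": "step_arm", "kwargs": {
  "rows": [
    [[-1,-0.2,0,0,0,0,0],[-1,-0.2,0,0,0,0,0],[-1,-0.2,0,0,0,0,0],[-1,-0.2,0,0,0,0,0],[-1,0,0,0,0,0,0]]
  ]
}}

```text
clock: 38.3
tool_pos: [0.5064, 0.0841, 0.173]
orientation: [-90.0, 0.3, -178.1]
force: [10.7, -3.3, -6.9]
opening: 0.0004
```

>>> {"fn": "step_arm", "kwargs": {
  "rows": [
    [[-1,-0.2,0,0,0,0,0],[-1,-0.2,0,0,0,0,0],[-1,0,0,0,0,0,0]]
  ]
}}

```text
clock: 38.67
tool_pos: [0.5062, 0.0846, 0.1736]
orientation: [-90.0, 0.7, -178.0]
force: [27.7, -7.2, -16.9]
opening: 0.0007
```

At the stop again: 28 N at x = 0.5062, the same place as the first time. Back off, clear the hand, and check.

>>> {"fn": "step_arm", "kwargs": {
  "rows": [
    [[-1,0.7,0,0,0,0,0],[-1,0.6,0,0,0,0,0],[-1,0.2,0,2,0,0,0],[-1,0,0,4,0,0,0],[-1,0,-5,3,0,0,0],[-1,0,-6,0,0,0,0],[-1,-1,-6,0,0,0,0],[-1,-1,-6,0,0,0,0],[-1,-1,-6,0,0,0,0],[-1,-2,-6,0,0,0,0],[-1,-1,-6,0,0,0,0],[-1,0,-6,0,0,0,0]]
  ]
}}

```text
clock: 40.17
tool_pos: [0.4542, -0.3871, 0.2629]
orientation: [-90.0, 0.0, -178.1]
force: [2.0, 0.8, 0.3]
opening: 0.0003
```

Run:
```python
from h import *
o=ctrl.get_obs();print(o["tool_pos"],o["clock"])
s=snap("scene","scene13.png");snap("top","top13.png")
R=lambda q:cv2.cvtColor(cv2.imread("pics/"+q),cv2.COLOR_BGR2GRAY).astype(np.float32)
g=R("scene13.png");print(g[196:212,356:373].astype(int))
# shift of the bridge's right orange foot and beam between shots
for q in("scene9.png","scene12.png"):
    for (y,x,h,w) in((222,352,28,28),(240,310,16,40)):
        print(q,cv2.phaseCorrelate(R(q)[y:y+h,x:x+w],g[y:y+h,x:x+w],cv2.createHanningWindow((w,h),cv2.CV_32F)))
a=cv2.resize(s[190:220,350:385],None,fx=10,fy=10,interpolation=cv2.INTER_CUBIC)
c=cv2.resize(s[165:265,290:410],(360,300),interpolation=cv2.INTER_CUBIC)
cv2.imwrite("pics/c13.png",np.hstack([a,c]))
```

```text
[ 0.45423179 -0.38714546  0.26289793] 40.175
[[215 214 210 213 214 218 218 216 218 219 218 217 211 206 203 195 216]
 [215 218 214 215 217 218 220 218 219 196 180 179 173 150 151 132 202]
 [220 218 216 217 218 218 218 219 219 147 108  93  86  90  91  93 199]
 [218 220 219 218 218 220 220 218 216 120  89  78  85  86  90 102 215]
 [218 219 217 220 218 220 218 216 217 111  68  55  75  89  91 122 219]
 [217 219 220 221 223 220 217 216 207 103  65  61  88  89  90 138 222]
 [218 219 223 223 222 220 218 216 185  90  73  71  89  90  91 166 221]
 [217 220 220 211 193 185 181 181 153  80  64  66  83  77  81 184 219]
 [217 218 211 161 109  62  21  25  24  54  41  53  63  55  55 185 213]
 [218 218 180 103  92  59  63  65  34  36  39  51  60  63  53 161 196]
 [219 219 182  80  68 152 134  89  61  72  67  75  84  84  72  59 130]
 [219 221 177  76  82 212 152  47  70  84  82  84  81  81  69  31  26]
 [220 220 137  70  99 212  89  21  84  87  85  78  77  73  56  30  12]
 [222 221 116  66  99 186  64  13  69  77  74  57  54  42  37  24  18]
 [221 200 100  68  91 111  51  23  29  26  25  16  22  21  21  24  26]
 [222 174  98  91 134 153 147  46  22  26  28  23  27  23  21  24  23]]
scene9.png ((0.08984635988185907, 0.07704259494849097), 0.8402051793204414)
scene9.png ((1085.6714506665926, -751.3734269327161), 0.0007018662989139556)
scene12.png ((0.052775882417634534, -0.567009841521088), 1.0104902458190919)
scene12.png ((0.5784746438537773, -1.989298253687128), 0.29580261521041396)
```

View pics/c13.png

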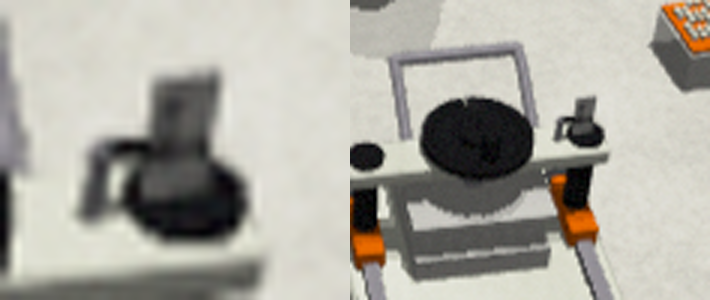

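```bash
python3 -c "
from plant import ctrl
print(ctrl.close_job())"
```

```text
the job is handed in; nothing more can be done
None
```

I loaded both strips, pulled the bridge to its stop and wound the clamp to the long line. The job is handed in at about 40 s on the robot clock; no verdict is reported.

- **Strips:** The rack held only two. One is in the row at +12 mm, the other in the row at -36 mm. Each went down to its seated height to within 0.3 mm by TCP height, with little force (about 3 N at most). Both looked flat in the block before the bridge covered them.
- **Bridge:** I hooked the handle and pulled it forward until it met the stop at 41 N. Cranking later pushed it back about 2 mm. I pressed it to the same stop again (28 N at the same x), and the last picture matches the one from the first pull to within 0.1 px.
- **Handwheel:** It started at about 0.35 rad. I turned it clockwise by the knob to four full turns (25.1 rad). In the last picture the pointer and the long line lie on the same image rows (about 204.4). One pixel there is about 3.5 mm, so the ±1 mm rests mainly on the turn count and the knob's final angle.
- **Disagreement:** The two cameras differed by about 4 mm on the block's position. I settled it using the gripper's known position and the low force as the strips went in.
- **Not checked:** I kept the hand clear of the other things on the bench but did not measure their positions at the end.

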